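# Load the square practice piece into the sprung engraving holder

### The arm

A 6-joint arm with a two-finger parallel gripper is mounted at the origin on a cart in front of the work surface, level with it; the furniture and walls round the work are solid. World frame = base frame: x ahead of the robot, y to its left, z up, the work surface at z = 0. Lengths are in m, angles in rad, forces in N, time in s.
With the tool pointing down it reaches from about 0.325 to 0.9 m from the base axis. Payload 6.1 kg.
Tool frame: the origin (TCP) lies on the centre line of the jaws, within the pads' length; the fingertips stand 8 mm ahead of it and the grasp point (between the pads) lies 11 mm behind it (robot.tip_extent is the distance from the TCP to the fingertips, in m); z points along the fingers, y is the direction in which the jaws open and shut (so a half turn about z gives the same grasp; the last joint's range is limited). The gripper opens to 87 mm and grips with 3 to 60 N. Pads are 19 mm wide; open, the fingers measure 117 mm over their backs; the gripper's body (75 mm by 190 mm) begins 51 mm behind the grasp point.
Start: joints at [1.003, 0.22, 1.526, -0, 1.395, -0.126], TCP at [0.267, 0.565, 0.231] pointing down, gripper open.
Joint ranges: [-2.98, 2.98], [-0.91, 2.08], [0.09, 2.57], [-1.24, 4.39], [0.2, 2.65], [-2.68, 2.68]. Speed limits (rad/s): [2.57, 2.57, 3.01, 3.14, 3.14, 3.14].

### API

Orientations are given as a unit quaternion [x, y, z, w].
In Python, from rig import sensors, imaging, ticket, robot gives the robot as it stands.
- The arm moves only by the tool carry_out, never from a script. Its arguments are lists of equal length, an entry for each row: "travel": the shift along the tool's x, y, z in mm, a list of three; "rotation": the turn, a rotation vector about the tool's x, y, z in rad, a list of three; "jaw": the gripper command: -1 is fully open, 1 is shut, values between are in proportion. A call has 1 to 12 rows; each row is the pose to reach, as a shift and turn from the pose commanded when the call began, along the tool's axes at that moment; what a row does not reach only later rows make up. A row lasts 1/8 s, in which the tool goes at most 62.5 mm and 10.7 degrees, less where a joint would pass 70% of its speed; a pose out of reach is approached as far as the arm can. A call with a gripper value outside its range is refused whole. The fingers move at their own pace and stop on an object; "force" is the grip in N (left out, the last holds). Time passes only in rows, so rows that repeat a pose let the fingers close. It gives the time, the measured TCP pose, the force and the opening at its end, in the units of the state.
- sensors.state(): the state, without advancing time (a new reading comes with each control period).
- imaging.grab_frame(name): name is "side" or "top"; returns the picture (420x560x3 uint8, blue, green, red); there is no depth.
- imaging.calibration(name): a dict with "fx", "fy", "cx", "cy" (pixels), "k1" (the pictures are not rectified: a ray, as slopes to the right and down, at radius r is drawn at 1 + k1 r^2 times it, then the intrinsics apply), "eye" and "rotation" of the camera in the world. Camera axes: x right, y up, looking along -z (the intrinsics and any distortion apply to the point x, -y, -z); pixel columns grow to the right and rows downward; lengths in m; the calibration is good to about 2 mm. A picture is of the moment at which its call begins. calibration takes no time and is no camera call.
- ticket.finish_job(): hands the job in, once; it reports no verdict.
The state is a dict: "time": time; "joint_positions": joint angles; "dq": joint speeds; "joint_torque": joint torques, N m; "ee_pos": TCP position; "tool_rot": TCP orientation; "contact_force": force on the tool from outside, world axes, zero at the start; "moment": the same for the moment, N m; "opening": finger opening in m.
Only numpy, scipy, OpenCV 4.12 (cv2) and the standard library are available. Lean on these libraries where they do the work, as an engineer would, in place of code of your own. Each camera call takes 0.05 s, during which the arm holds its last target. There are 200 camera calls.

### The job

Pick up the square engraving practice piece (not one of the two oblong ones) and load it into the sprung holder: push the holder's sliding jaw back with the edge of the piece, lower the piece flat onto the rail between the jaw and the low fixed stop, and let go so that the jaw clamps it against the stop. It should end square to the jaw, about centred across the rail.

Things in the scene. Friction and masses are not known exactly. Their poses are not given: they have to be found in the camera images.
- square_center (a point): Centre (half-way up) of the loose dark square practice piece, 46 x 46 x 9 mm, about 50 g, lying flat; z up, x and y square to its edges: grip it across either pair of sides (46 mm). Two other pieces, oblong with rounded ends (34 x 52 x 9 and 30 x 60 x 10 mm), lie about; the three change places.
- seat (a point): On the rail of the fixed holder, 28 mm above the bench, under the middle of the piece when clamped. x: along the rail from stop to jaw (within 25 degrees of straight away from the robot), z up. The rail, 32 mm wide, leaves room for fingers beside it; base plate 160 x 84 x 8 mm. The fixed stop (40 mm wide, 14 thick) has its face at x = -23 mm and rises 7 mm above the rail.
- jaw (a joint): Slide of the steel jaw along the seat's x, in m: 0 at rest (face at x = +7 mm, 30 mm from the stop), 0.034 fully back, 0.016 with the piece clamped. Jaw 40 mm wide, 18 thick, 24 high above the rail; grey spring housing behind it at x = 66 to 86 mm, 20 high. The spring pushes it to the stop, 2.5 N at rest to 6 N fully back; let go, it shuts at once.
Things that resemble listed ones, but are neither listed nor needed, are in the scene too. Of the things that look like the part that bears square_center, take the one that is farthest to the robot's right at the start.

How it is judged:
By the outcome, as a careful person would: the job done as asked, in the order asked, and still so for the second after the job is handed in, with the robot touching nothing.
It also fails if it takes over 35 s, if anything falls off the work surface, if the arm or the gripper's body presses on something with over 40 N, if the wrist force passes 120 N, or if a joint passes its speed limit or range.

## Working session

There is one attempt and no reset: what is moved stays moved. The work goes in short steps, Python scripts to look and compute and a tool call to move; the robot and the scene stay as the last step left them, time stands still between calls to the robot, and variables do not carry over. Pictures are saved under pics/ and viewed, about 8 in all and at most 12, crops included, and the job is handed in when it is done.

Besides the shell and the picture viewer there is one more tool, called after ">>>" as a command line: name --argument value ..., lists and objects as JSON in quotes. carry_out: Moves the arm, as the interface text tells. Its arguments: {"type":"object","properties":{"travel":{"type":"array","items":{"type":"array","items":{"type":"number"}}},"rotation":{"type":"array","items":{"type":"array","items":{"type":"number"}}},"jaw":{"type":"array","items":{"type":"number"}},"force":{"type":"number"}},"required":["travel","rotation","jaw"]}

```bash
mkdir -p pics; cat > h.py <<'E'
import numpy as np, cv2
from rig import sensors, imaging, ticket, robot
def cal(n):
    c=imaging.calibration(n); K=np.array([[c['fx'],0,c['cx']],[0,c['fy'],c['cy']],[0,0,1.]])
    return c,K,np.array([c['k1'],0,0,0.]),np.array(c['eye']),np.array(c['rotation'])
def ray(n,uv):
    c,K,d,e,R=cal(n)
    if R.shape!=(3,3):
        from scipy.spatial.transform import Rotation as Q; R=Q.from_quat(R).as_matrix()
    p=cv2.undistortPoints(np.array(uv,float).reshape(-1,1,2),K,d).reshape(-1,2)
    return e,np.c_[p[:,0],-p[:,1],-np.ones(len(p))]@R.T
def onz(n,uv,z):
    e,r=ray(n,uv); return e+r*((z-e[2])/r[:,2])[:,None]
def proj(n,P):
    c,K,d,e,R=cal(n)
    if R.shape!=(3,3):
        from scipy.spatial.transform import Rotation as Q; R=Q.from_quat(R).as_matrix()
    q=(np.array(P,float).reshape(-1,3)-e)@R; q=q*[1,-1,-1]
    return cv2.projectPoints(q,np.zeros(3),np.zeros(3),K,d)[0].reshape(-1,2)
E
python3 - <<'E'
from h import *
s=sensors.state();print(s)
for n in('side','top'):
    cv2.imwrite(f'pics/{n}0.png',imaging.grab_frame(n)); print(n,imaging.calibration(n))
E
```

```text
{'time': 0.0, 'joint_positions': array([ 1.00290023e+00,  2.21290632e-01,  1.52759970e+00, -1.32833631e-05,
        1.39468443e+00, -1.26141169e-01]), 'dq': array([ 0.00045819,  0.00083795,  0.00081936, -0.00104096,  0.00077502,
       -0.00163058]), 'joint_torque': array([ 1.15353465e-03, -4.94602811e+01, -3.87379825e+01,  7.00323307e-02,
        5.68112894e-02, -1.80250331e-04]), 'ee_pos': array([0.26690892, 0.56447638, 0.22940332]), 'tool_rot': array([ 2.19084607e-01,  9.75705362e-01, -9.34203584e-04, -3.30905823e-04]), 'contact_force': array([-0.10651864, -0.22179592, -0.91798872]), 'moment': array([-0.00813283, -0.02549552,  0.03725713]), 'opening': 0.08695399653072534}
side {'fx': 489.3743966763643, 'fy': 489.3743966763643, 'cx': 282.10642547936425, 'cy': 204.16212296654655, 'k1': -0.07361067049418471, 'eye': array([0.53820547, 1.00861543, 0.55791137]), 'rotation': array([-0.00413708,  0.52606354,  0.85009259, -0.02413767])}
top {'fx': 379.46839627425487, 'fy': 379.46839627425487, 'cx': 288.72455113886565, 'cy': 208.79599376160627, 'k1': -0.07700232397167084, 'eye': array([0.36271376, 0.00291153, 0.88907021]), 'rotation': array([-0.07058115,  0.07722108,  0.71833223, -0.68778922])}
```

View pics/top0.png

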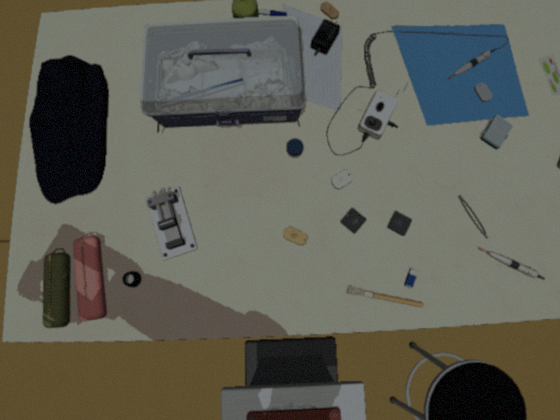

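View pics/side0.png

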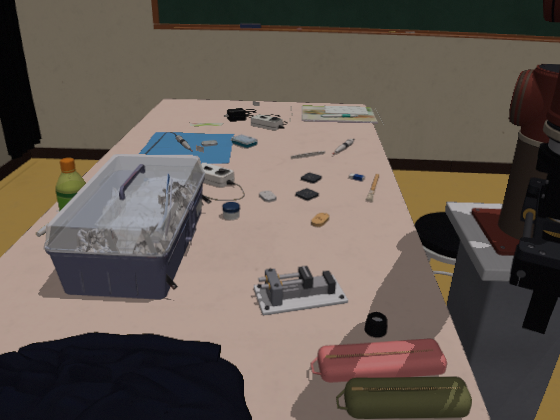

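Top view: two dark squares at (353,220) and (400,223), and a grey block at (496,131). The holder is at (170,222) with its jaw end toward the top. I'll zoom in and measure.

```bash
python3 - <<'E'
from h import *
t=cv2.imread('pics/top0.png');s=cv2.imread('pics/side0.png')
a=cv2.resize(t[170:275,130:210],None,fx=4,fy=4,interpolation=2)
b=cv2.resize(t[110:240,320:520],(640,416),interpolation=2)
im=np.zeros((600,800,3),np.uint8)
im[:260,:400]=cv2.resize(b,(400,260)); im[:420,400:720]=a
im[270:270+300,:390]=cv2.resize(s[250:320,245:350],None,fx=3.7,fy=3.7,interpolation=2)[:300,:390] if 0 else cv2.resize(s[245:320,245:350],(390,300))
cv2.imwrite('pics/z.png',im)
g=cv2.cvtColor(t,cv2.COLOR_BGR2GRAY)
for (u,v) in((353,220),(400,223),(496,131)):
    m=np.zeros_like(g); x0,y0=u-22,v-22
    sub=t[y0:v+22,x0:u+22]; gg=sub.max(2)
    th,mm=cv2.threshold(gg,0,255,cv2.THRESH_OTSU|cv2.THRESH_BINARY_INV)
    c=max(cv2.findContours(mm,0,1)[0],key=cv2.contourArea).reshape(-1,2)+[x0,y0]
    P=onz('top',c,0.009)[:,:2]
    r=cv2.minAreaRect((P*1000).astype(np.float32)); print((u,v),th,r,sub[22,22])
print(onz('top',[(150,190),(178,185),(197,252),(163,258)],.008))
E
```

```text
(353, 220) 83.0 ((515.7061767578125, -159.47299194335938), (46.001617431640625, 47.09694290161133), 47.570587158203125) [37 37 38]
(400, 223) 83.0 ((503.7225646972656, -269.7375793457031), (47.32756042480469, 47.573307037353516), 58.284976959228516) [46 46 44]
(496, 131) 88.0 ((729.1537475585938, -527.5546875), (48.216861724853516, 93.8243408203125), 86.91397857666016) [103 100  93]
[[0.61062468 0.32392143 0.008     ]
 [0.62003753 0.25549621 0.008     ]
 [0.45618769 0.2082569  0.008     ]
 [0.44525936 0.28812066 0.008     ]]
```

View pics/z.png

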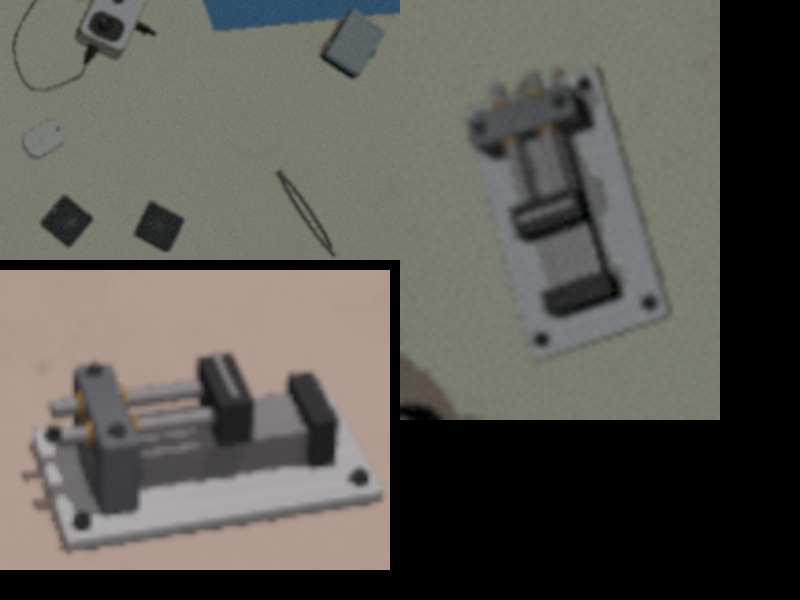

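```bash
python3 - <<'E'
from h import *
im=np.zeros((600,800,3),np.uint8)
def acc(n,k=6): return np.mean([imaging.grab_frame(n).astype(float) for _ in range(k)],0)
t=acc('top');s=acc('side')
np.save('t.npy',t);np.save('s.npy',s)
f=lambda a:np.clip(((a/255)**.6)*255,0,255).astype(np.uint8)
im[:600,:352]=cv2.resize(f(t[185:260,150:194]),None,fx=8,fy=8,interpolation=2)
im[:336,360:360+440]=cv2.resize(f(s[262:304,288:343]),None,fx=8,fy=8,interpolation=2)
for k in range(0,600,80):
    cv2.putText(im,str(185+k//8),(0,k+10),0,.35,(0,0,255)); im[k,:6]=255
    if k<340: cv2.putText(im,str(262+k//8),(362,k+10),0,.35,(0,0,255))
cv2.imwrite('pics/z2.png',im)
# base plate mask in top
hsv=cv2.cvtColor(t.astype(np.uint8),cv2.COLOR_BGR2HSV)
for p in((190,240),(158,235),(155,260),(170,240)):print(p,t[p[1],p[0]].round())
E
```

```text
(190, 240) [127. 126. 122.]
(158, 235) [126. 124. 120.]
(155, 260) [112. 124. 121.]
(170, 240) [94. 96. 94.]
```

View pics/z2.png

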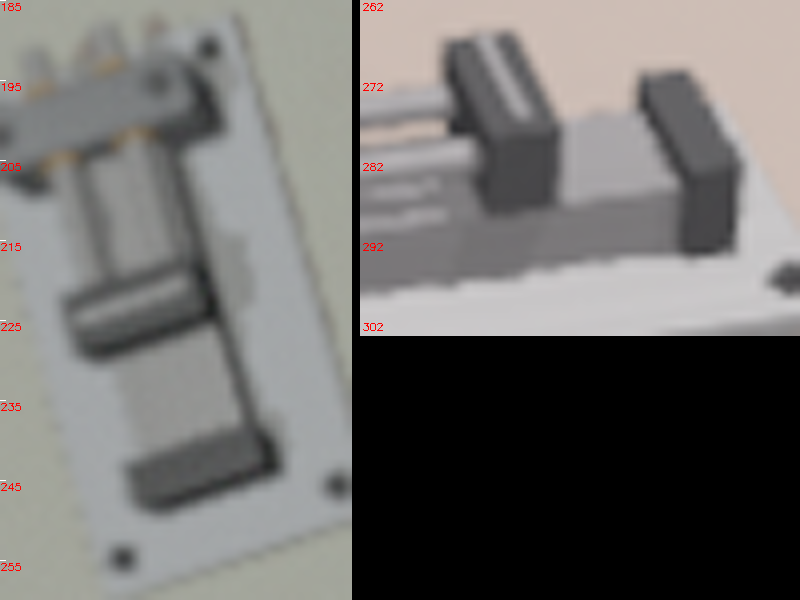

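```bash
python3 - <<'E'
from h import *
T=lambda L:[(150+(x+.5)/8-.5,185+(y+.5)/8-.5) for x,y in L]
S=lambda L:[(288+(x-360+.5)/8-.5,262+(y+.5)/8-.5) for x,y in L]
def show(n,P):
    print(n,(P[:,:2]*1000).round(1).tolist())
show('stop face top',onz('top',T([(128,462),(262,427)]),.035))
show('stop side: face L,R ; back L,R',onz('side',S([(682,170),(640,75),(740,165),(690,72)]),.035))
show('jaw top back L,R',onz('top',T([(62,297),(190,262)]),.052))
show('jaw side: face L,R; back L,R',onz('side',S([(557,122),(518,33),(490,135),(447,42)]),.052))
t=np.load('t.npy')
m=((t[...,0]-t[...,2]>1)&(t[...,0]>100)).astype(np.uint8); m[:180]=0;m[265:]=0;m[:,:140]=0;m[:,205:]=0
c=max(cv2.findContours(m,0,1)[0],key=cv2.contourArea)
h=cv2.convexHull(c).reshape(-1,2)
P=(onz('top',h,.008)[:,:2]*1000).astype(np.float32)
r=cv2.minAreaRect(P);print(r,cv2.boxPoints(r))
# piece by side view too
s=np.load('s.npy');g=s.max(2).astype(np.uint8)
for im,n in((t,'top'),(s,'side')):
    u,v=proj(n,[.504,-.27,.0045])[0].astype(int);w=20
    sub=im.max(2).astype(np.uint8)[v-w:v+w,u-w:u+w];th,mm=cv2.threshold(sub,0,255,9)
    c=max(cv2.findContours(mm,0,1)[0],key=cv2.contourArea).reshape(-1,2)+[u-w,v-w]
    print(n,th,cv2.minAreaRect((onz(n,c,.009 if n=='top' else .006)[:,:2]*1000).astype(np.float32)))
E
```

```text
stop face top [[478.2, 274.2], [486.7, 235.7]]
stop side: face L,R ; back L,R [[478.7, 274.6], [487.2, 237.0], [465.4, 271.7], [475.3, 234.9]]
jaw top back L,R [[523.4, 288.6], [531.9, 252.2]]
jaw side: face L,R; back L,R [[508.0, 282.0], [516.7, 246.8], [523.0, 288.0], [533.1, 251.7]]
((529.0119018554688, 270.9160461425781), (157.16427612304688, 81.82939910888672), 16.92177963256836) [[441.92325 287.18668]
 [465.741   208.90025]
 [616.1006  254.64542]
 [592.28284 332.93182]]
top 83.0 ((503.882568359375, -269.3067932128906), (46.4263801574707, 47.75402069091797), 58.284976959228516)
side 112.0 ((516.4932250976562, -162.8438720703125), (57.2887077331543, 55.54119110107422), 46.420928955078125)
```

```bash
python3 - <<'E'
from h import *
t=np.load('t.npy');d=cv2.GaussianBlur(t[...,0]-t[...,1],(0,0),.7)
# right edge: per row, subpixel crossing; front edge: per column
def cross(a,i): # last i where a>0 -> subpixel
    k=max(j for j in range(len(a)) if a[j]>-5.5); 
    return i+k+(a[k]+5.5)/(a[k]-a[k+1])
print(d[220,180:200].round(1), d[240:262,175].round(1))
R=[(cross(d[v,172:208],172),v) for v in range(192,246,3)]
F=[(u,cross(d[235:268,u],235)) for u in range(168,194,3)]
L=[]
for v in range(212,252,3):
    a=d[v,140:175][::-1]; L.append((174-(cross(a,0)),v))
for n,q in(('R',R),('F',F),('L',L)):
    P=(onz('top',q,.008)[:,:2]*1000).astype(np.float32)
    vx,vy,x0,y0=cv2.fitLine(P,cv2.DIST_HUBER,0,.01,.01).ravel()
    res=(P-[x0,y0])@[-vy,vx]
    print(n,np.degrees(np.arctan2(vy,vx))%180,x0,y0,res.round(1))
E
```

```text
[ -2.1  -0.8   1.    1.9   2.2   2.2   2.1   1.6  -1.   -6.2 -10.5 -12.1
 -12.1 -12.5 -12.6 -12.5 -12.5 -12.5 -12.1 -11.8] [ -0.3  -0.3  -0.   -0.3  -0.4  -0.2   0.4   0.9   1.4   1.5   1.9   2.2
   2.1   2.1   1.7  -0.7  -5.4 -10.2 -12.2 -12.3 -12.2 -12.3]
R 16.632772 549.5269 233.00595 [ 0.2  0.1 -0.  -0.4  0.  -0.  -0.3  0.   0.2 -0.1  0.1 -0.2  0.   0.1
  0.  -0.4 -0.1  0.3]
F 106.56845 452.40332 248.1516 [ 0.1 -0.  -0.1  0.  -0.1 -0.1  0.   0.   0.1]
L 16.605879 508.7231 308.8305 [-0.1 -0.1 -0.   0.2  0.3 -0.  -0.1 -0.1  0.1  0.1 -0.   0.  -0.2 -0.2]
```

```bash
cat > mv.py <<'E'
import sys,numpy as np
from scipy.spatial.transform import Rotation as Q
from rig import sensors
def go(x,y,z,ya):
    s=sensors.state();R=Q.from_quat(s['tool_rot'])
    a=np.radians(ya);Y=np.array([np.cos(a),np.sin(a),0]);Z=np.array([0,0,-1.]);T=Q.from_matrix(np.c_[np.cross(Y,Z),Y,Z])
    d=np.array([x,y,z])-s['ee_pos']
    print('t',s['time'],'pos',s['ee_pos'].round(4),'F',s['contact_force'].round(1),'open',round(s['opening'],4))
    print('travel',(R.inv().apply(d)*1000).round(1),'rot',(R.inv()*T).as_rotvec().round(4))
a=list(map(float,sys.argv[1:]))
for i in range(0,len(a),4): go(*a[i:i+4])
E
python3 mv.py .504 -.2695 .12 58.3
```

```text
t 0.7 pos [0.2672 0.565  0.2306] F [-0.8 -0.1 -0. ] open 0.0873
travel [-570.8 -653.1  110.6] rot [0.     0.     0.1115]
```

>>> carry_out --travel '[[-571, -653, 60], [-571, -653, 60], [-571, -653, 60], [-571, -653, 60], [-571, -653, 60], [-571, -653, 60], [-571, -653, 60], [-571, -653, 60], [-571, -653, 60], [-571, -653, 60], [-571, -653, 60], [-571, -653, 110]]' --rotation '[[0, 0, 0.11], [0, 0, 0.11], [0, 0, 0.11], [0, 0, 0.11], [0, 0, 0.11], [0, 0, 0.11], [0, 0, 0.11], [0, 0, 0.11], [0, 0, 0.11], [0, 0, 0.11], [0, 0, 0.11], [0, 0, 0.11]]' --jaw '[-1, -1, -1, -1, -1, -1, -1, -1, -1, -1, -1, -1]' --force 30

```text
time: 2.2
ee_pos: [0.4723, -0.1546, 0.1642]
tool_rot: [0.273, 0.962, -0.0, 0.002]
contact_force: [1.6, 0.5, 0.3]
opening: 0.0869
```

```bash
python3 mv.py .504 -.2695 .12 58.3
```

```text
t 2.2 pos [ 0.4723 -0.1546  0.1642] F [1.6 0.5 0.3] open 0.0869
travel [-87.1 -81.2  44.6] rot [0.0005 0.0044 0.0008]
```

>>> carry_out --travel '[[-60, -56, 30], [-87, -81, 45], [-87, -81, 45], [-87, -81, 45], [-87, -81, 45]]' --rotation '[[0, 0, 0], [0, 0, 0], [0, 0, 0], [0, 0, 0], [0, 0, 0]]' --jaw '[-1, -1, -1, -1, -1]'

```text
time: 2.82
ee_pos: [0.5027, -0.2653, 0.1188]
tool_rot: [0.272, 0.962, -0.0, 0.001]
contact_force: [0.6, 0.9, -0.1]
opening: 0.087
```

```bash
python3 - <<'E'
from h import *
t=imaging.grab_frame('top');s=imaging.grab_frame('side')
im=np.zeros((420,800,3),np.uint8)
u,v=proj('top',[.504,-.27,.0])[0].astype(int); im[:400,:400]=cv2.resize(t[v-40:v+40,u-40:u+40],(400,400),interpolation=2)
u,v=proj('side',[.504,-.27,.0])[0].astype(int); im[:400,400:]=cv2.resize(s[v-50:v+30,u-40:u+40],(400,400),interpolation=2)
cv2.imwrite('pics/g.png',im)
E
python3 mv.py .504 -.2695 .0095 58.3
```

```text
t 2.925 pos [ 0.5029 -0.2653  0.119 ] F [ 0.8 -0.1 -0.9] open 0.0871
travel [ -2.9  -3.  109.5] rot [-0.0001  0.002   0.003 ]
```

View pics/g.png

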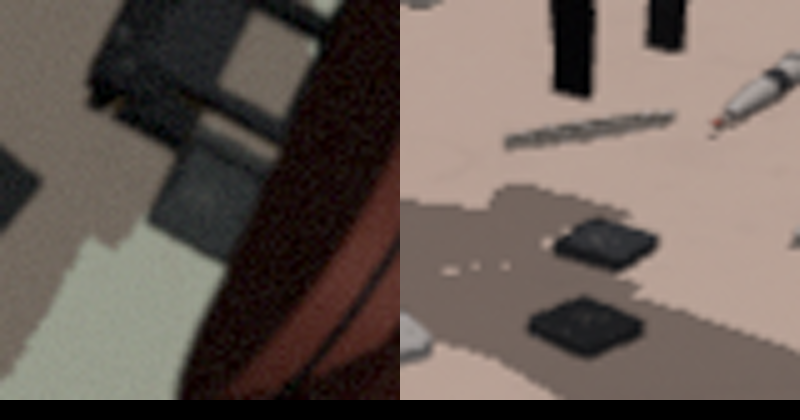

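The fingers straddle the target (the right-hand square, further from the side camera). I'll descend and grip.

>>> carry_out --travel '[[-3, -3, 50], [-3, -3, 80], [-3, -3, 100], [-3, -3, 109], [-3, -3, 109], [-3, -3, 109], [-3, -3, 109], [-3, -3, 109], [-3, -3, 109], [-3, -3, 109], [-3, -3, 109]]' --rotation '[[0, 0, 0], [0, 0, 0], [0, 0, 0], [0, 0, 0], [0, 0, 0], [0, 0, 0], [0, 0, 0], [0, 0, 0], [0, 0, 0], [0, 0, 0], [0, 0, 0]]' --jaw '[-1, -1, -1, -1, -1, -1, 1, 1, 1, 1, 1]' --force 30

```text
time: 4.3
ee_pos: [0.5033, -0.2704, 0.0087]
tool_rot: [0.272, 0.962, 0.0, -0.0]
contact_force: [-0.1, -0.0, 0.3]
opening: 0.0456
```

```bash
python3 mv.py .504 -.2695 .12 58.3
```

```text
t 4.3 pos [ 0.5033 -0.2704  0.0087] F [-0.1 -0.   0.3] open 0.0456
travel [-1.000e-01  1.100e+00 -1.113e+02] rot [-0.     -0.0001  0.0015]
```

>>> carry_out --travel '[[0, 0, -50], [0, 0, -112], [0, 0, -112], [0, 0, -112]]' --rotation '[[0, 0, 0], [0, 0, 0], [0, 0, 0], [0, 0, 0]]' --jaw '[1, 1, 1, 1]'

```text
time: 4.8
ee_pos: [0.5032, -0.2702, 0.1206]
tool_rot: [0.272, 0.962, -0.0, 0.0]
contact_force: [1.0, 0.1, -0.5]
opening: 0.0456
```

```bash
python3 mv.py .4759 .2544 .12 106.6
```

```text
t 4.8 pos [ 0.5032 -0.2702  0.1206] F [ 1.   0.1 -0.5] open 0.0456
travel [298.2 432.5   0.6] rot [-1.000e-04  1.000e-04 -8.415e-01]
```

>>> carry_out --travel '[[30, 43, 0], [60, 86, 0], [90, 130, 0], [120, 173, 0], [150, 216, 0], [180, 260, 0], [210, 303, 0], [240, 346, 0], [270, 390, 0], [298, 432, 0], [298, 432, 0], [298, 432, 0]]' --rotation '[[0, 0, -0.09], [0, 0, -0.18], [0, 0, -0.27], [0, 0, -0.36], [0, 0, -0.45], [0, 0, -0.54], [0, 0, -0.63], [0, 0, -0.72], [0, 0, -0.8], [0, 0, -0.842], [0, 0, -0.842], [0, 0, -0.842]]' --jaw '[1, 1, 1, 1, 1, 1, 1, 1, 1, 1, 1, 1]'

```text
time: 6.3
ee_pos: [0.4747, 0.2531, 0.1188]
tool_rot: [-0.145, 0.989, -0.001, -0.002]
contact_force: [-0.2, 0.0, -0.3]
opening: 0.0457
```

>>> carry_out --travel '[[0, 0, 0], [0, 0, 0], [0, 0, 0]]' --rotation '[[0, 0, 0], [0, 0, 0], [0, 0, 0]]' --jaw '[1, 1, 1]'

```text
time: 6.68
ee_pos: [0.4763, 0.253, 0.1208]
tool_rot: [-0.144, 0.99, -0.0, 0.0]
contact_force: [-0.7, 0.1, -1.2]
opening: 0.0458
```

```bash
python3 mv.py .4759 .2544 .12 106.6 .4759 .2544 .0457 106.6; python3 - <<'E'
from h import *
t=imaging.grab_frame('top');s=imaging.grab_frame('side')
im=np.zeros((420,800,3),np.uint8)
u,v=170,222; im[:400,:400]=cv2.resize(t[v-50:v+50,u-50:u+50],(400,400),interpolation=2)
im[:400,400:]=cv2.resize(s[225:325,250:350],(400,400),interpolation=2)
cv2.imwrite('pics/p.png',im)
E
```

```text
t 6.675 pos [0.4763 0.253  0.1208] F [-0.7  0.1 -1.2] open 0.0458
travel [0.  1.4 0.8] rot [-0.      0.0002 -0.0009]
t 6.675 pos [0.4763 0.253  0.1208] F [-0.7  0.1 -1.2] open 0.0458
travel [ 0.   1.4 75.1] rot [-0.      0.0002 -0.0009]
```

View pics/p.png

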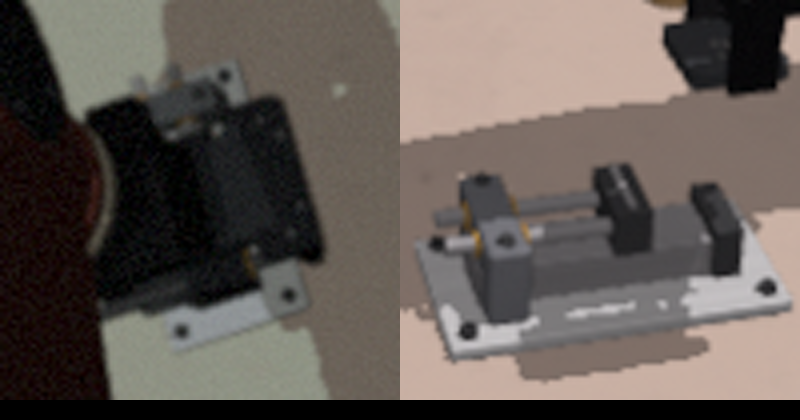

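>>> carry_out --travel '[[0, 1.4, 40], [0, 1.4, 65], [0, 1.4, 74], [0, 1.4, 74], [0, 1.4, 74], [0, 1.4, 74]]' --rotation '[[0, 0, 0], [0, 0, 0], [0, 0, 0], [0, 0, 0], [0, 0, 0], [0, 0, 0]]' --jaw '[1, 1, 1, 1, 1, 1]'

```text
time: 7.52
ee_pos: [0.4766, 0.2555, 0.048]
tool_rot: [-0.145, 0.989, 0.0, 0.001]
contact_force: [-0.1, -0.5, -0.7]
opening: 0.0454
```

```bash
python3 mv.py .4759 .2544 .0462 106.6; python3 - <<'E'
from h import *
s=imaging.grab_frame('side')
cv2.imwrite('pics/q.png',cv2.resize(s[240:315,275:350],(600,600),interpolation=2))
E
```

```text
t 7.525 pos [0.4766 0.2555 0.048 ] F [-0.1 -0.5 -0.7] open 0.0454
travel [ 1.  -0.8  1.8] rot [0.0001 0.0022 0.0005]
```

View pics/q.png

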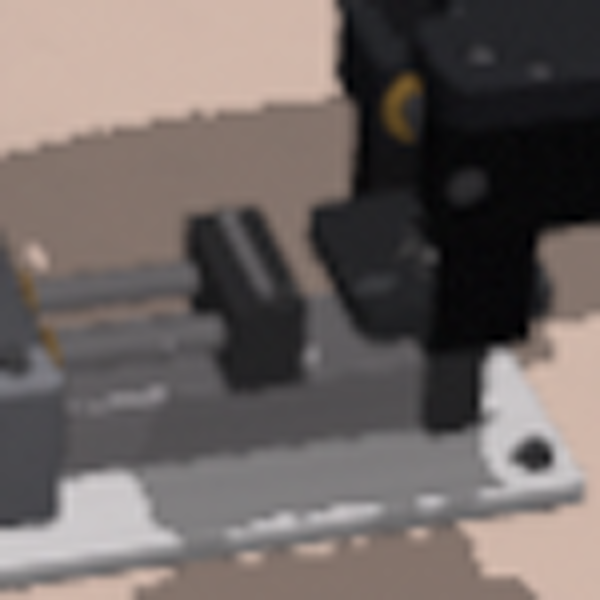

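Piece level, above the stop, about 14 mm short of the jaw. Push.

>>> carry_out --travel '[[-6, -0.5, 1], [-12, -0.5, 1], [-18, -0.5, 1], [-23, -0.5, 1], [-28, -0.5, 1], [-32, -0.5, 1], [-35, -0.5, 1], [-35, -0.5, 1], [-35, -0.5, 1], [-35, -0.5, 1]]' --rotation '[[0, 0, 0], [0, 0, 0], [0, 0, 0], [0, 0, 0], [0, 0, 0], [0, 0, 0], [0, 0, 0], [0, 0, 0], [0, 0, 0], [0, 0, 0]]' --jaw '[1, 1, 1, 1, 1, 1, 1, 1, 1, 1]'

```text
time: 8.82
ee_pos: [0.5089, 0.2645, 0.0455]
tool_rot: [-0.145, 0.989, -0.0, -0.0]
contact_force: [-4.8, -1.0, -1.1]
opening: 0.0455
```

```bash
python3 mv.py .5094 .2644 .0462 106.6  .5094 .2644 .0367 106.6; python3 - <<'E'
from h import *
s=imaging.grab_frame('side')
cv2.imwrite('pics/q2.png',cv2.resize(s[240:315,275:350],(600,600),interpolation=2))
E
```

```text
t 8.825 pos [0.5089 0.2645 0.0455] F [-4.8 -1.  -1.1] open 0.0455
travel [-0.4 -0.3 -0.7] rot [-0.     -0.0006  0.0005]
t 8.825 pos [0.5089 0.2645 0.0455] F [-4.8 -1.  -1.1] open 0.0455
travel [-0.4 -0.3  8.8] rot [-0.     -0.0006  0.0005]
```

View pics/q2.png

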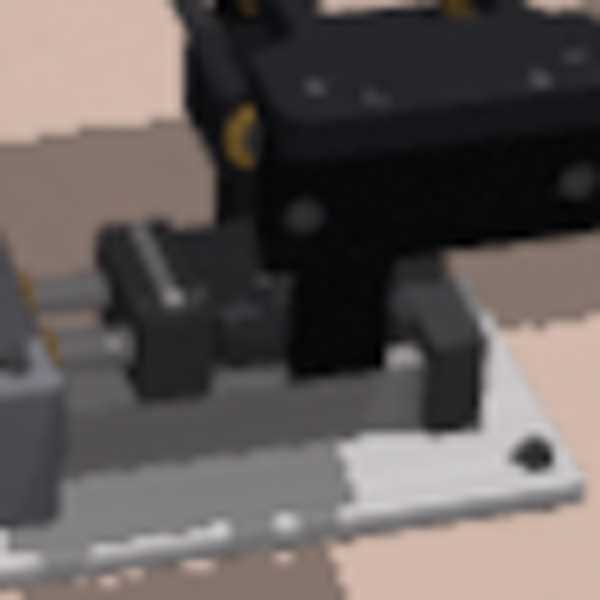

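Jaw pushed back (about 4.9 N, roughly 21 mm), with a visible gap between the piece and the stop. Lower.

>>> carry_out --travel '[[0, 0, 3], [0, 0, 6], [0, 0, 8], [0, 0, 9], [0, 0, 9], [0, 0, 9]]' --rotation '[[0, 0, 0], [0, 0, 0], [0, 0, 0], [0, 0, 0], [0, 0, 0], [0, 0, 0]]' --jaw '[1, 1, 1, 1, 1, 1]'

```text
time: 9.62
ee_pos: [0.5093, 0.2646, 0.0367]
tool_rot: [-0.145, 0.989, -0.0, -0.0]
contact_force: [-5.2, -2.2, 0.5]
opening: 0.0456
```

>>> carry_out --travel '[[0, 0, 0.5], [0, 0, 1], [0, 0, 1], [0, 0, 1]]' --rotation '[[0, 0, 0], [0, 0, 0], [0, 0, 0], [0, 0, 0]]' --jaw '[1, 1, 1, 1]'

```text
time: 10.12
ee_pos: [0.5093, 0.2646, 0.0367]
tool_rot: [-0.145, 0.989, -0.0, -0.0]
contact_force: [-7.3, -3.1, 8.8]
opening: 0.0453
```

On the rail (8.8 N up). I'll ease off a little and slide to the stop.

>>> carry_out --travel '[[1, 0, -0.6], [2, 0, -0.6], [3, 0, -0.6], [4, 0, -0.6], [4, 0, -0.6], [4, 0, -0.6]]' --rotation '[[0, 0, 0], [0, 0, 0], [0, 0, 0], [0, 0, 0], [0, 0, 0], [0, 0, 0]]' --jaw '[1, 1, 1, 1, 1, 1]'

```text
time: 10.88
ee_pos: [0.5059, 0.2636, 0.0367]
tool_rot: [-0.145, 0.989, 0.0, 0.0]
contact_force: [-1.5, -0.8, 3.8]
opening: 0.0453
```

>>> carry_out --travel '[[0.5, 0, 0], [1, 0, 0], [1.5, 0, 0], [1.5, 0, 0]]' --rotation '[[0, 0, 0], [0, 0, 0], [0, 0, 0], [0, 0, 0]]' --jaw '[1, 1, 1, 1]'

```text
time: 11.38
ee_pos: [0.5044, 0.2632, 0.0367]
tool_rot: [-0.145, 0.989, 0.0, 0.0]
contact_force: [-1.8, -1.2, 5.0]
opening: 0.0457
```

>>> carry_out --travel '[[0.5, 0, 0], [1, 0, 0], [1.5, 0, 0], [1.5, 0, 0]]' --rotation '[[0, 0, 0], [0, 0, 0], [0, 0, 0], [0, 0, 0]]' --jaw '[1, 1, 1, 1]'

```text
time: 11.88
ee_pos: [0.5037, 0.263, 0.0367]
tool_rot: [-0.145, 0.99, 0.0, 0.001]
contact_force: [3.0, 0.8, 1.6]
opening: 0.0459
```

```bash
python3 mv.py .5046 .263 .0367 106.6
```

```text
t 11.875 pos [0.5037 0.263  0.0367] F [3.  0.8 1.6] open 0.0459
travel [-0.8 -0.2  0. ] rot [0.0001 0.0026 0.0003]
```

Force has reversed, so the piece is against the stop. Open gently, lift, then clear the view.

>>> carry_out --travel '[[0, 0, 0], [0, 0, 0], [0, 0, 0], [0, 0, 0], [0, 0, 0], [0, 0, -20], [0, 0, -60], [0, 0, -120], [60, -60, -140], [60, -120, -140], [60, -180, -140], [60, -180, -140]]' --rotation '[[0, 0, 0], [0, 0, 0], [0, 0, 0], [0, 0, 0], [0, 0, 0], [0, 0, 0], [0, 0, 0], [0, 0, 0], [0, 0, 0], [0, 0, 0], [0, 0, 0], [0, 0, 0]]' --jaw '[0.2, 0, -0.2, -0.4, -0.4, -0.4, -0.4, -0.4, -0.4, -0.4, -0.4, -0.4]'

```text
time: 13.38
ee_pos: [0.4976, 0.0699, 0.1783]
tool_rot: [-0.143, 0.99, -0.001, 0.001]
contact_force: [-0.8, 0.3, -0.1]
opening: 0.0608
```

```bash
python3 mv.py .5046 .263 .0367 106.6; python3 - <<'E'
from h import *
t=imaging.grab_frame('top');s=imaging.grab_frame('side')
im=np.zeros((600,800,3),np.uint8)
f=lambda a:np.clip(((a/255.)**.5)*255,0,255).astype(np.uint8)
im[:600,:352]=cv2.resize(f(t[185:260,150:194]),None,fx=8,fy=8,interpolation=2)
im[:400,360:800]=cv2.resize(f(s[258:308,288:343]),(440,400),interpolation=2)
cv2.imwrite('pics/end.png',im)
E
```

```text
t 13.375 pos [0.4976 0.0699 0.1783] F [-0.8  0.3 -0.1] open 0.0608
travel [-60.9 183.4 141.5] rot [-0.0015  0.0024 -0.0035]
```

View pics/end.png

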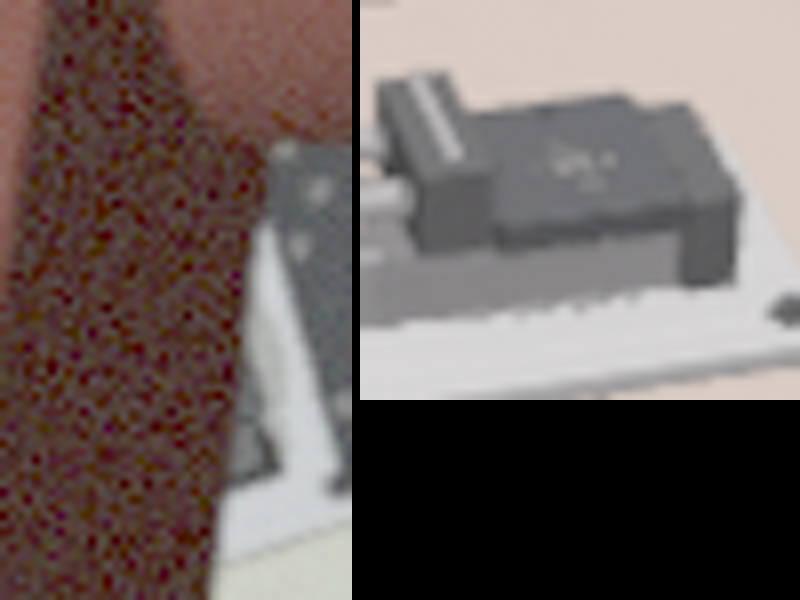

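The side view shows the piece flat between jaw and stop. A quick centring check before handing in.

```bash
python3 - <<'E'
from h import *
q=[(288+(x-360+.5)/8-.5,258+(y+.5)/8-.5) for x,y in[(500,224),(680,202),(470,113),(628,94)]]
P=onz('side',q,.037)[:,:2]*1000
print((P@[-.2857,.9583]).round(1),(P@[.9583,.2857]).round(1),'expect 107.9+-23')
E
```

```text
[127.9 128.9  84.3  84.9] [580.9 538.7 575.4 536.7] expect 107.9+-23
```

```bash
python3 -c "
from rig import ticket
print(ticket.finish_job())"
```

```text
the job is handed in; nothing more can be done
None
```

The square piece is loaded in the holder and the job is handed in, at about 13.5 s of the 35 s allowed. Of the two dark squares I took the one farther to the robot's right. I pushed the jaw back with its edge, lowered it onto the rail, slid it against the stop, let go and moved the arm clear.

**Forces:** I read about 5 N while pushing the jaw and 8.8 N upward when the piece touched the rail. The force reversed when it met the stop, and readings were near zero after release.

**Final side picture:** the piece lies flat, clamped between jaw and stop and square to the jaw. Its centre is about 1.5 mm from my estimate of the rail's centre line, within what I could measure.

**What I could not confirm:** the arm blocked most of the final top view, so the end state rests on the side view and the force readings. The corner positions I picked there were rough: they gave 44 mm across the rail instead of 46 mm, and 39 to 42 mm along it. No check contradicted the clamping.

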